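# Stack a transformer core and its spacer, pressing each flat

### The job

Set the dark steel E-shaped core flat on the sprung table of the green stacking nest, centred between its two end stops and lined up with it, let go, and press it down from above until the table sinks by at least half its travel, to feel that it lies flat. Only then set the blue spacer squarely on top of the core, let go, and press it down in the same way. Set both parts down gently, do not drop them, and leave the stack lying flat with the table sprung back up; the yellow spacer is not needed.

Things in the scene. Friction and masses are not known exactly. Their poses are not given: they have to be found in the camera images.
- core: E-shaped pack of dark transformer steel, 80 (x) x 50 (y) x 16 mm high, 0.37 kg, loose, flat on the bench. Origin: centre of the underside, z up. A 13 mm yoke runs along x at the +y side; three legs run from it to -y: 12 mm wide at the ends, 26 mm in the middle (x = 0). Grip across y (50 mm) over the middle leg, press there too. Either way round will do.
- blue_spacer: Blue plastic spacer plate, 80 (x) x 50 (y) x 14 mm high, 0.10 kg, loose, flat on the bench, a small black dot near each end of its top. Origin: centre of the underside, z up. Grip across y (50 mm). Either way round will do. A yellow plate of the same shape is a bystander, as are a wire spool, a screwdriver and a red bin.
- nest_mid (a point): Centre of the raised sprung table's top, 40 mm above the bench; z up. The nest is fixed: green base 170 (x) x 100 (y) x 18 mm, on it an aluminium table 104 (x) x 84 (y) x 10 mm. At both x ends stands a steel stop 56 mm wide, its top 20 mm above the table, its inner face 55 mm from the centre; the y sides are open. The parts' 80 mm length goes along this x axis.
- nest_table (a joint): How far the sprung table is pressed down, in m: 0 up, 0.008 fully down on its stop. It stays up under the parts' weight; with the core on it, it starts to sink under about 3 N and is fully down at about 8 N (about 2 N and 7 N with both parts). It springs back when let go.
Mind the look-alikes: they are no part of the job. Of the things that look like the core, the smaller one is meant.

How it is judged:
By the outcome, as a careful person would: the job done as asked, in the order asked, and still so for the second after the job is handed in, with the robot touching nothing.
It also fails if it takes over 69 s, if anything falls off the work surface, if the arm or the gripper's body presses on something with over 40 N, if the wrist force passes 120 N, or if a joint passes its speed limit or range.

### The arm

A 6-joint arm with a two-finger parallel gripper is mounted at the origin on the work surface. World frame = base frame: x ahead of the robot, y to its left, z up, the work surface at z = 0. Lengths are in mm, angles in rad, forces in N, time in s.
With the tool pointing down it reaches from about 300 to 775 mm from the base axis. Payload 14.6 kg.
Tool frame: the origin (TCP) lies on the front face of the gripper's body, between the roots of the fingers; the fingertips stand 97 mm ahead of it and the grasp point (between the pads) lies 78 mm ahead of it; z points along the fingers, y is the direction in which the jaws open and shut (so a half turn about z gives the same grasp; the last joint's range is limited). The gripper opens to 94 mm and grips with 3 to 60 N. Pads are 16 mm wide; open, the fingers measure 119 mm over their backs; the gripper's body (75 mm by 177 mm) begins 78 mm behind the grasp point.
Start: joints at [1.15, 0.3, 1.521, -0, 1.321, -0.067], TCP at [190.553, 515.926, 302.646] pointing down, gripper open.
Joint ranges: [-3.03, 3.03], [-0.79, 2.21], [0.23, 2.52], [-1.04, 4.18], [0, 3.07], [-2.55, 2.55]. Speed limits (rad/s): [2.22, 2.22, 2.57, 3.14, 3.14, 3.14].

### API

Orientations are given as [roll, pitch, yaw] about the fixed x, y, z axes, in that order (R = Rz(yaw) Ry(pitch) Rx(roll)).
In Python, from cell import manip, eyes, finder gives the robot as it stands.
- The arm moves only by the tool drive_tool, never from a script. Its argument "rows" is a list of rows, each an object with "offset": the shift along the tool's x, y, z in mm, a list of three; "spin": the turn about the tool's z in degrees; "jaw": the finger opening in mm, from 0 to 94. In form: [{"offset": [dx, dy, dz], "spin": spin, "jaw": jaw}, ...]. A call has 1 to 20 rows; each row shifts and turns the commanded pose from where the row before left it, along the tool's axes as they then stand; what a row does not reach is not made up. A row lasts 1/10 s, in which the tool goes at most 50 mm and 8.59 degrees, less where a joint would pass 70% of its speed; a pose out of reach is approached as far as the arm can. A call is refused whole if a number of a shift passes 50 or a number of a turn 8.59, either way. A call with a gripper value outside its range is refused whole. The fingers move at their own pace and stop on an object; "force" is the grip in N (left out, the last holds). Time passes only in rows, so rows that do not move let the fingers close. It gives the time, the measured TCP pose, the force and the opening at its end, in the units of the state.
- manip.read_state(): the state, without advancing time (a new reading comes with each control period).
- eyes.camera(name): name is "scene" or "top"; returns a dict with "color" (384x512x3 uint8, blue, green, red), "depth" (384x512 float32, mm along the optical axis (not along the pixel's ray), 0 where there is no reading), "vfov" (degrees; the focal length in pixels is half the picture's height over the tangent of half this angle, whatever the lens; pixels are square), "cx", "cy" (the principal point, pixels), "D" ([k1, k2, p1, p2, k3] as OpenCV has them; the pictures are not rectified), "rvec" (rotation vector, rad) and "tvec" (3), from world to camera coordinates, as OpenCV has them. Camera axes: x right, y down, z forward; pixel columns grow to the right and rows downward; lengths in mm; the calibration is good to about 2 mm. A picture is of the moment at which its call begins.
- manip.sign_off(): hands the job in, once; it reports no verdict.
Trained networks look in the newest picture that a camera, given by its name, has taken for a name from the list of things; names that differ only in an ending like _2 or _b are one class to them, and where a whole thing is asked for, a point or a joint stands for the part that bears it (a point fixed in the world has none). Each returns a list of dicts, best first, with "p" (0 to 1); they miss things now and then, are a little off and sometimes report something else, mostly with a low value. They report only what shows in the picture. A call takes as long as a camera call. They do not tell look-alikes from the thing itself.
- finder.find_in(camera, target): "uv" ([column, row] in pixels, amid what is visible of it).
The state is a dict: "clock": time; "joints": joint angles; "qd": joint speeds; "effort": joint torques, N m; "eef_pos": TCP position; "eef_rot": TCP orientation; "wrist_force": force on the tool from outside, world axes, zero at the start; "moment": the same for the moment, N m; "finger_gap": finger opening in mm.
Only numpy, scipy, OpenCV 4.12 (cv2) and the standard library are available. Lean on these libraries where they do the work, as an engineer would, in place of code of your own. Each camera call takes 0.05 s, during which the arm holds its last target. There are 200 camera calls.

## Working session

There is one attempt and no reset: what is moved stays moved. The work goes in short steps, Python scripts to look and compute and a tool call to move; the robot and the scene stay as the last step left them, time stands still between calls to the robot, and variables do not carry over. Pictures are saved under pics/ and viewed, about 8 in all and at most 12, crops included, and the job is handed in when it is done.

Besides the shell and the picture viewer there is one more tool, called after "Call:" as name(argument=value, ...), one argument or row to a line, values as JSON. drive_tool: Moves the arm, as the interface text tells. Its arguments: {"type":"object","properties":{"rows":{"type":"array","items":{"type":"object","properties":{"offset":{"type":"array","items":{"type":"number"}},"spin":{"type":"number"},"jaw":{"type":"number"}}}},"force":{"type":"number"}},"required":["rows"]}

```bash
ls; mkdir -p pics; cat > h.py <<'E'
import numpy as np, cv2
from cell import manip, eyes, finder
def cam(n):
    c=eyes.camera(n); h=c["color"].shape[0]; f=h/2/np.tan(np.radians(c["vfov"])/2)
    c["K"]=np.array([[f,0,c["cx"]],[0,f,c["cy"]],[0,0,1]]); c["R"]=cv2.Rodrigues(np.array(c["rvec"],float))[0]; c["t"]=np.array(c["tvec"],float).ravel(); c["D"]=np.array(c["D"],float)
    return c
def cloud(c):
    h,w=c["depth"].shape; v,u=np.mgrid[:h,:w]
    n=cv2.undistortPoints(np.stack([u,v],-1).reshape(-1,1,2).astype(float),c["K"],c["D"]).reshape(h,w,2)
    d=c["depth"].astype(float)[...,None]
    P=np.concatenate([n*d,d],-1)
    W=(P-c["t"])@c["R"]; W[c["depth"]==0]=np.nan
    return W
def plane(c,uv,z):
    n=cv2.undistortPoints(np.array(uv,float).reshape(-1,1,2),c["K"],c["D"]).reshape(-1,2)
    r=np.c_[n,np.ones(len(n))]@c["R"]; o=-c["R"].T@c["t"]
    return o+r*((z-o[2])/r[:,2])[:,None]
E
python3 - <<'E'
from h import *
for n in("top","scene"):
    c=cam(n); cv2.imwrite(f"pics/{n}0.png",c["color"]); W=cloud(c)
    for t in("core","blue_spacer","nest_mid","nest_table"):
        for d in finder.find_in(n,t)[:4]:
            u,v=d["uv"]; print(n,t,np.round([u,v,d["p"]],2),W[int(v),int(u)].round())
s=manip.read_state(); print(s)
E
```

```text
pics
top core [320.4  195.     0.77] [ 547. -133.   23.]
top core [370.1  245.8    0.57] [ 443. -230.   16.]
top blue_spacer [384.2  161.     0.57] [ 617. -272.   17.]
top nest_mid [251.6  205.7    0.57] [527.   9.  42.]
top nest_table [246.6 201.3   0.8] [536.  19.  42.]
top nest_table [370.1 243.    0.6] [ 446. -229.   21.]
scene core [130.2  202.     0.56] [ 454. -244.   17.]
scene core [192.6  224.2    0.56] [ 564. -140.   20.]
scene blue_spacer [131.1  266.1    0.62] [ 628. -268.   14.]
scene nest_mid [260.9  199.1    0.94] [559.  -1.  40.]
scene nest_mid [2.590e+02 1.897e+02 1.900e-01] [528.   9.  40.]
scene nest_table [259.9  188.9    0.79] [527.   9.  41.]
{'clock': 0.5, 'joints': array([ 1.15039516e+00,  2.99952029e-01,  1.52099821e+00,  6.97331373e-07,
        1.32069676e+00, -6.66037307e-02]), 'qd': array([ 0.00103158,  0.0018348 , -0.00043535,  0.00095635,  0.00193241,
       -0.00095439]), 'effort': array([-7.39031475e-04, -5.31343317e+01, -3.52745819e+01,  7.08458223e-02,
        2.13853992e-02, -1.89097403e-05]), 'eef_pos': array([190.55744427, 515.93002077, 302.61778616]), 'eef_rot': array([-3.14153847e+00, -4.29128843e-06,  2.78779505e+00]), 'wrist_force': array([ 0.080482  , -0.24887599,  0.30997811]), 'moment': array([ 0.02643473, -0.05520458, -0.01479946]), 'finger_gap': 93.92736656802136}
```

```bash
python3 - <<'E'
import cv2
i=cv2.imread("pics/top0.png")[110:310,200:440]; cv2.imwrite("pics/top_crop.png",cv2.resize(i,None,fx=3,fy=3,interpolation=cv2.INTER_CUBIC))
E
```

```text
(no output)
```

View pics/top0.png

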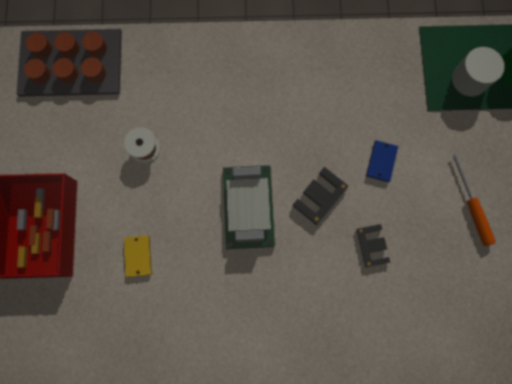

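View pics/top_crop.png

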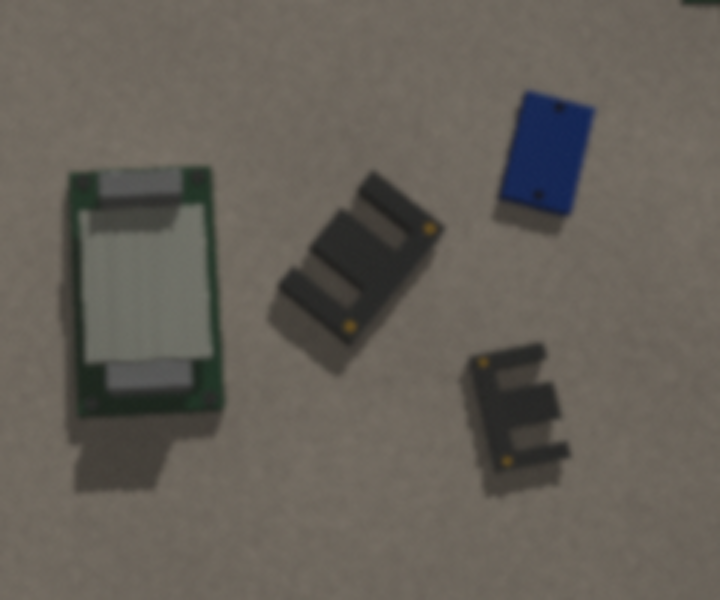

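View pics/scene0.png

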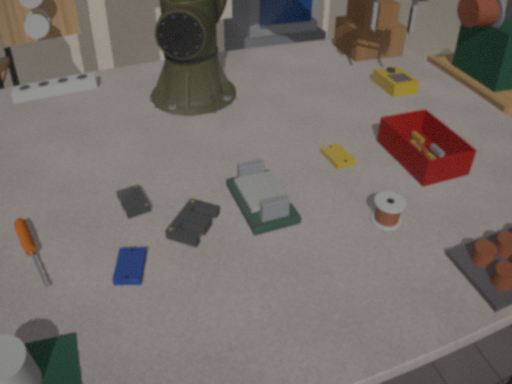

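Top view: there are two E-cores. The large one is at (320,195) and the small one at (373,245). The small one fits "the smaller is meant", and I'll check that it measures 80x50. Blue is at (384,161), and the nest is at (249,206) with its long axis roughly along world x.

```bash
cat > fit.py <<'E'
from h import *
def rect(P):
    (x,y),(a,b),th=cv2.minAreaRect(P.astype(np.float32))
    if a<b: a,b,th=b,a,th+90
    return np.round([x,y,a,b,(th+90)%180-90],1)
def rects(c,seeds):
    W=cloud(c)
    for name,s,zl,zh,r in seeds:
        m=(np.hypot(W[...,0]-s[0],W[...,1]-s[1])<r)&(W[...,2]>zl)&(W[...,2]<zh)
        m=m.astype(np.uint8); n,l,st,_=cv2.connectedComponentsWithStats(m)
        k=1+np.argmax(st[1:,4]); q=W[l==k]
        print(name,"rect x y L W yaw",rect(q[:,:2]),"zmed",np.median(q[:,2]).round(1),"n",len(q))
E
python3 - <<'E'
from fit import *
S=[("small",(446,-230),9,26,62),("large",(550,-135),9,30,85),("blue",(620,-270),9,26,62),("table",(530,10),36,50,75),("stops",(530,10),52,70,130),("base",(530,10),10,26,130),("all",(530,10),9,80,130)]
for n in("top","scene"):
    c=cam(n); print(n); rects(c,S)
    W=cloud(c); m=(np.hypot(W[...,0]-530,W[...,1]-10)<130)&(W[...,2]>52)&(W[...,2]<70)
    k,l,st,ce=cv2.connectedComponentsWithStats(m.astype(np.uint8))
    for j in range(1,k):
        if st[j,4]>8: q=W[l==j]; print(" stop",rect(q[:,:2]),q.mean(0).round(1),len(q))
    # small core color mask
    for nm,s,z,f in(("blue",(620,-270),14,lambda i:(i[...,0]>i[...,2]*1.8)),("small",(446,-230),16,lambda i:i.max(-1)<65)):
        i=c["color"].astype(int); m=f(i)&(np.hypot(W[...,0]-s[0],W[...,1]-s[1])<65)&(W[...,2]>6)
        v,u=np.nonzero(m); p=plane(c,np.c_[u,v],z); print(" col",nm,rect(p[:,:2]),len(p))
E
```

```text
top
small rect x y L W yaw [ 442.7 -237.    79.9   51.2    9.6] zmed 17.3 n 745
large rect x y L W yaw [ 548.7 -135.   105.3   65.4  -41.3] zmed 22.2 n 1236
blue rect x y L W yaw [ 620.6 -270.1   81.7   50.3  -17.5] zmed 15.4 n 898
table rect x y L W yaw [532.1  14.7 108.6  83.9   1.2] zmed 41.8 n 2178
stops rect x y L W yaw [593.7  16.4  54.9  19.3 -88. ] zmed 61.5 n 273
base rect x y L W yaw [530.5  14.6 170.8 100.1   1.4] zmed 19.7 n 1158
all rect x y L W yaw [530.5  14.6 170.8 100.1   1.4] zmed 41.1 n 3963
 stop [593.7  16.4  54.9  19.3 -88. ] [592.7  16.2  61.1] 273
 stop [466.   12.6  54.7  18.2 -88.9] [465.5  12.8  61.3] 270
 col blue [ 619.5 -268.4   79.4   48.4  -17.1] 824
 col small [ 441.9 -235.2   78.7   50.8    9.5] 686
scene
small rect x y L W yaw [ 442.3 -237.9   84.7   51.4    8.8] zmed 15.2 n 586
large rect x y L W yaw [ 547.5 -136.1  106.7   68.1  -42.4] zmed 20.0 n 1270
blue rect x y L W yaw [ 619.6 -270.9   82.9   51.9  -17.1] zmed 14.0 n 972
table rect x y L W yaw [531.1  14.2 143.1  84.8   1.3] zmed 40.1 n 1458
stops rect x y L W yaw [592.9  15.2  56.   20.6 -88.5] zmed 59.4 n 255
base rect x y L W yaw [529.   13.7 172.5 100.3   1.5] zmed 17.6 n 1004
all rect x y L W yaw [529.   13.7 172.5 100.3   1.5] zmed 39.3 n 3200
 stop [466.6  12.3  56.3  21.5 -86.9] [467.7  10.8  58.3] 207
 stop [592.9  15.2  56.   20.6 -88.5] [595.4  14.4  58.6] 255
 col blue [ 624.2 -270.4   83.9   48.4  -17.4] 919
 col small [ 462.1 -236.8   57.2   33.2   12.4] 22
```

Both cameras agree within about 1 mm:
- **Small E:** (442.5,-237), yaw 9.5°, measures 80x51, so it is the core. The large one measures 105x66.
- **Blue:** (620,-270.3), yaw -17.3°.
- **Nest:** (530,14.3), yaw 1.4°.

The enlarged crop above already shows the small E clearly. First I turn halfway, then travel.

Call:
drive_tool(
  rows=[
    {"spin":8.33,"offset":[0,0,0],"jaw":90},
    {"spin":8.33,"offset":[0,0,0],"jaw":90},
    {"spin":8.33,"offset":[0,0,0],"jaw":90},
    {"spin":8.33,"offset":[0,0,0],"jaw":90},
    {"spin":8.33,"offset":[0,0,0],"jaw":90},
    {"spin":8.33,"offset":[0,0,0],"jaw":90},
    {"spin":8.33,"offset":[0,0,0],"jaw":90},
    {"spin":8.33,"offset":[0,0,0],"jaw":90},
    {"spin":8.33,"offset":[0,0,0],"jaw":90},
    {"spin":0,"offset":[0,0,0],"jaw":90},
  ],
  force=25,
)

```text
clock: 1.6
eef_pos: [190.6, 515.9, 302.6]
eef_rot: [3.142, 0.0, 1.477]
wrist_force: [-0.2, 0.2, 0.3]
finger_gap: 90.2
```

Call:
drive_tool(
  rows=[
    {"offset":[-36.3,16,0]},
    {"offset":[-36.3,16,0]},
    {"offset":[-36.3,16,0]},
    {"offset":[-36.3,16,0]},
    {"offset":[-36.3,16,0]},
    {"offset":[-36.3,16,0]},
    {"offset":[-36.3,16,0]},
    {"offset":[-36.3,16,0]},
    {"offset":[-36.3,16,0]},
    {"offset":[-36.3,16,0]},
    {"offset":[-36.3,16,0]},
    {"offset":[-36.3,16,0]},
    {"offset":[-36.3,16,0]},
    {"offset":[-36.3,16,0]},
    {"offset":[-36.3,16,0]},
    {"offset":[-36.3,16,0]},
    {"offset":[-36.3,16,0]},
    {"offset":[-36.3,16,0]},
    {"offset":[-36.3,16,0]},
    {"offset":[-36.3,16,0]},
  ],
)

```text
validation failed for argument at $.ro...
```

Call:
drive_tool(
  rows=[
    {"spin":8.35,"offset":[0,0,0]},
    {"spin":8.35,"offset":[0,0,0]},
    {"spin":8.35,"offset":[0,0,0]},
    {"spin":8.35,"offset":[0,0,0]},
    {"spin":8.35,"offset":[0,0,0]},
    {"spin":8.35,"offset":[0,0,0]},
    {"spin":8.35,"offset":[0,0,0]},
    {"spin":8.35,"offset":[0,0,0]},
    {"spin":8.35,"offset":[0,0,0]},
    {"offset":[0,0,30]},
    {"offset":[0,0,30]},
    {"offset":[0,0,0]},
  ],
)

```text
validation failed for argument at $.ro...
```

```bash
cat > d.py <<'E'
import sys
from h import *
# usage: d.py x y yawdeg z -> tool offset & spin
x,y,a,z=map(float,sys.argv[1:]); s=manip.read_state(); p=s["eef_pos"]; w=s["eef_rot"][2]
d=np.array([x,y])-p[:2]; sp=-((a-np.degrees(w)+90)%180-90)
f=lambda w:np.round([d@[np.cos(w),np.sin(w)],d@[np.sin(w),-np.cos(w)],p[2]-z],1)
print("now",p.round(1),np.degrees(w).round(2),"off before spin",f(w),"spin",round(sp,2),"off after spin",f(np.radians(a)), "F",np.round(s["wrist_force"],1),"gap",round(s["finger_gap"],1))
E
python3 d.py 442.5 -237.2 9.5 86
```

```text
now [190.6 515.9 302.6] 84.62 off before spin [-726.2  321.5  216.6] spin 75.12 off after spin [124.2 784.4 216.6] F [-0.2  0.2  0.3] gap 90.2
```

Every row needs all three fields.

Call:
drive_tool(
  rows=[
    {"offset":[-36.3,16,0],"spin":0,"jaw":90},
    {"offset":[-36.3,16,0],"spin":0,"jaw":90},
    {"offset":[-36.3,16,0],"spin":0,"jaw":90},
    {"offset":[-36.3,16,0],"spin":0,"jaw":90},
    {"offset":[-36.3,16,0],"spin":0,"jaw":90},
    {"offset":[-36.3,16,0],"spin":0,"jaw":90},
    {"offset":[-36.3,16,0],"spin":0,"jaw":90},
    {"offset":[-36.3,16,0],"spin":0,"jaw":90},
    {"offset":[-36.3,16,0],"spin":0,"jaw":90},
    {"offset":[-36.3,16,0],"spin":0,"jaw":90},
    {"offset":[-36.3,16,0],"spin":0,"jaw":90},
    {"offset":[-36.3,16,0],"spin":0,"jaw":90},
    {"offset":[-36.3,16,0],"spin":0,"jaw":90},
    {"offset":[-36.3,16,0],"spin":0,"jaw":90},
    {"offset":[-36.3,16,0],"spin":0,"jaw":90},
    {"offset":[-36.3,16,0],"spin":0,"jaw":90},
    {"offset":[-36.3,16,0],"spin":0,"jaw":90},
    {"offset":[-36.3,16,0],"spin":0,"jaw":90},
    {"offset":[-36.3,16,0],"spin":0,"jaw":90},
    {"offset":[-36.3,16,0],"spin":0,"jaw":90},
  ],
)

```text
clock: 3.6
eef_pos: [443.1, -238.0, 302.7]
eef_rot: [3.141, 0.0, 1.484]
wrist_force: [-0.1, -0.2, 1.4]
finger_gap: 90.1
```

Call:
drive_tool(
  rows=[
    {"spin":8.35,"offset":[0,0,0],"jaw":90},
    {"spin":8.35,"offset":[0,0,0],"jaw":90},
    {"spin":8.35,"offset":[0,0,0],"jaw":90},
    {"spin":8.35,"offset":[0,0,0],"jaw":90},
    {"spin":8.35,"offset":[0,0,0],"jaw":90},
    {"spin":8.35,"offset":[0,0,0],"jaw":90},
    {"spin":8.35,"offset":[0,0,0],"jaw":90},
    {"spin":8.35,"offset":[0,0,0],"jaw":90},
    {"spin":8.35,"offset":[0,0,0],"jaw":90},
    {"spin":0,"offset":[0,0,40],"jaw":90},
    {"spin":0,"offset":[0,0,40],"jaw":90},
    {"spin":0,"offset":[0,0,0],"jaw":90},
  ],
)

```text
clock: 4.8
eef_pos: [441.5, -235.4, 218.7]
eef_rot: [-3.136, 0.006, 0.172]
wrist_force: [-0.5, -0.4, 0.2]
finger_gap: 90.0
```

```bash
python3 d.py 442.5 -237.2 9.5 104
```

```text
now [ 441.5 -235.4  218.7] 9.85 off before spin [  0.7   1.9 114.7] spin 0.35 off after spin [  0.7   1.9 114.7] F [-0.5 -0.4  0.2] gap 90.0
```

Call:
drive_tool(
  rows=[
    {"spin":0,"offset":[0,0,0],"jaw":90},
    {"spin":0,"offset":[0,0,0],"jaw":90},
    {"spin":0,"offset":[0,0,40],"jaw":90},
    {"spin":0,"offset":[0,0,30],"jaw":90},
    {"spin":0,"offset":[0,0,0],"jaw":90},
    {"spin":0,"offset":[0,0,0],"jaw":90},
  ],
)

```text
clock: 5.4
eef_pos: [443.6, -236.7, 154.5]
eef_rot: [3.14, -0.001, 0.168]
wrist_force: [1.0, 0.3, -0.0]
finger_gap: 90.3
```

```bash
python3 d.py 442.5 -237.2 9.5 100
```

```text
now [ 443.6 -236.7  154.5] 9.64 off before spin [-1.2  0.3 54.5] spin 0.14 off after spin [-1.2  0.3 54.5] F [ 1.   0.3 -0. ] gap 90.3
```

Call:
drive_tool(
  rows=[
    {"spin":0,"offset":[-1,0.3,20],"jaw":90},
    {"spin":0,"offset":[0,0,15],"jaw":90},
    {"spin":0,"offset":[0,0,10],"jaw":90},
    {"spin":0,"offset":[0,0,7],"jaw":90},
    {"spin":0,"offset":[0,0,0],"jaw":90},
    {"spin":0,"offset":[0,0,0],"jaw":90},
  ],
)

```text
clock: 6.0
eef_pos: [442.3, -236.9, 101.4]
eef_rot: [3.141, -0.001, 0.168]
wrist_force: [-0.5, 0.3, 0.4]
finger_gap: 90.0
```

```bash
python3 d.py 442.5 -237.2 9.5 100
```

```text
now [ 442.3 -236.9  101.4] 9.61 off before spin [0.2 0.3 1.4] spin 0.11 off after spin [0.2 0.3 1.4] F [-0.5  0.3  0.4] gap 90.0
```

Close the jaws, then lift.

Call:
drive_tool(
  rows=[
    {"spin":0,"offset":[0,0,0],"jaw":40},
    {"spin":0,"offset":[0,0,0],"jaw":40},
    {"spin":0,"offset":[0,0,0],"jaw":40},
    {"spin":0,"offset":[0,0,0],"jaw":40},
    {"spin":0,"offset":[0,0,0],"jaw":40},
    {"spin":0,"offset":[0,0,0],"jaw":40},
    {"spin":0,"offset":[0,0,0],"jaw":40},
    {"spin":0,"offset":[0,0,0],"jaw":40},
  ],
  force=30,
)

```text
clock: 6.8
eef_pos: [442.0, -236.8, 100.7]
eef_rot: [3.141, -0.0, 0.168]
wrist_force: [0.5, -0.4, 1.1]
finger_gap: 49.7
```

Call:
drive_tool(
  rows=[
    {"spin":0,"offset":[0,0,-4],"jaw":40},
    {"spin":0,"offset":[0,0,-15],"jaw":40},
    {"spin":0,"offset":[0,0,-30],"jaw":40},
    {"spin":0,"offset":[0,0,-30],"jaw":40},
    {"spin":0,"offset":[0,0,-11],"jaw":40},
    {"spin":0,"offset":[0,0,0],"jaw":40},
    {"spin":0,"offset":[0,0,0],"jaw":40},
  ],
)

```text
clock: 7.5
eef_pos: [441.6, -236.5, 189.4]
eef_rot: [-3.14, 0.001, 0.168]
wrist_force: [-0.1, 0.6, -4.7]
finger_gap: 49.4
```

```bash
python3 d.py 530 14.3 1.4 160; python3 - <<'E'
from fit import *
c=cam("scene"); cv2.imwrite("pics/s1.png",cv2.resize(c["color"][100:300,60:320],None,fx=3,fy=3)); 
E
```

```text
now [ 441.6 -236.5  189.4] 9.61 off before spin [ 129.1 -232.5   29.4] spin 8.21 off after spin [  94.5 -248.5   29.4] F [-0.1  0.6 -4.7] gap 49.4
```

View pics/s1.png

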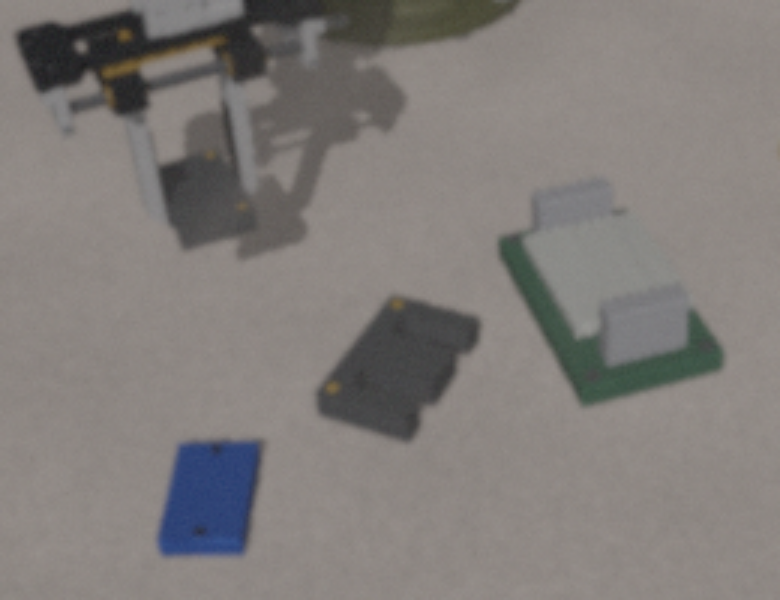

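Call:
drive_tool(
  rows=[
    {"spin":4.1,"offset":[0,0,0],"jaw":40},
    {"spin":4.1,"offset":[0,0,0],"jaw":40},
    {"spin":0,"offset":[4,-10,0],"jaw":40},
    {"spin":0,"offset":[10,-26,0],"jaw":40},
    {"spin":0,"offset":[12,-32,0],"jaw":40},
    {"spin":0,"offset":[12,-32,0],"jaw":40},
    {"spin":0,"offset":[12,-32,0],"jaw":40},
    {"spin":0,"offset":[12,-32,0],"jaw":40},
    {"spin":0,"offset":[12,-32,0],"jaw":40},
    {"spin":0,"offset":[10,-26,0],"jaw":40},
    {"spin":0,"offset":[7,-18,0],"jaw":40},
    {"spin":0,"offset":[3,-8,0],"jaw":40},
    {"spin":0,"offset":[0,0,0],"jaw":40},
    {"spin":0,"offset":[0,0,0],"jaw":40},
    {"spin":0,"offset":[0,0,0],"jaw":40},
    {"spin":0,"offset":[0,0,0],"jaw":40},
  ],
)

```text
clock: 9.15
eef_pos: [529.7, 12.8, 190.7]
eef_rot: [3.142, 0.0, 0.024]
wrist_force: [0.2, -0.3, -5.5]
finger_gap: 49.7
```

```bash
python3 d.py 529.6 14.4 1.4 140.7
```

```text
now [529.7  12.8 190.7] 1.36 off before spin [-0.  -1.6 50. ] spin -0.04 off after spin [-0.  -1.6 50. ] F [ 0.2 -0.3 -5.5] gap 49.7
```

Call:
drive_tool(
  rows=[
    {"spin":0,"offset":[0,-1.6,10],"jaw":40},
    {"spin":0,"offset":[0,0,15],"jaw":40},
    {"spin":0,"offset":[0,0,12],"jaw":40},
    {"spin":0,"offset":[0,0,6],"jaw":40},
    {"spin":0,"offset":[0,0,3],"jaw":40},
    {"spin":0,"offset":[0,0,0],"jaw":40},
    {"spin":0,"offset":[0,0,0],"jaw":40},
    {"spin":0,"offset":[0,0,0],"jaw":40},
  ],
)

```text
clock: 9.95
eef_pos: [530.0, 15.1, 145.2]
eef_rot: [3.142, -0.001, 0.025]
wrist_force: [-0.5, 0.4, -3.6]
finger_gap: 49.5
```

```bash
python3 d.py 529.6 14.4 1.4 140.7
```

```text
now [530.   15.1 145.2] 1.41 off before spin [-0.4  0.7  4.5] spin 0.01 off after spin [-0.4  0.7  4.5] F [-0.5  0.4 -3.6] gap 49.5
```

Slow descent, feeling for contact.

Call:
drive_tool(
  rows=[
    {"spin":0,"offset":[-0.3,0.4,1.5],"jaw":40},
    {"spin":0,"offset":[0,0,1],"jaw":40},
    {"spin":0,"offset":[0,0,0.7],"jaw":40},
    {"spin":0,"offset":[0,0,0.5],"jaw":40},
    {"spin":0,"offset":[0,0,0],"jaw":40},
    {"spin":0,"offset":[0,0,0],"jaw":40},
  ],
)

```text
clock: 10.55
eef_pos: [529.5, 14.7, 140.9]
eef_rot: [3.142, 0.0, 0.025]
wrist_force: [0.0, 0.5, -4.3]
finger_gap: 49.6
```

Call:
drive_tool(
  rows=[
    {"spin":0,"offset":[0,0,0.4],"jaw":40},
    {"spin":0,"offset":[0,0,0.4],"jaw":40},
    {"spin":0,"offset":[0,0,0],"jaw":40},
    {"spin":0,"offset":[0,0,0],"jaw":40},
  ],
)

```text
clock: 10.95
eef_pos: [529.5, 14.7, 140.4]
eef_rot: [3.142, -0.0, 0.025]
wrist_force: [-2.3, 0.1, 2.4]
finger_gap: 50.0
```

Contact: the weight is off the gripper. Release and rise.

Call:
drive_tool(
  rows=[
    {"spin":0,"offset":[0,0,0],"jaw":54},
    {"spin":0,"offset":[0,0,0],"jaw":60},
    {"spin":0,"offset":[0,0,0],"jaw":70},
    {"spin":0,"offset":[0,0,0],"jaw":70},
    {"spin":0,"offset":[0,0,-10],"jaw":70},
    {"spin":0,"offset":[0,0,-25],"jaw":70},
    {"spin":0,"offset":[0,0,-30],"jaw":70},
    {"spin":0,"offset":[0,0,0],"jaw":0},
    {"spin":0,"offset":[0,0,0],"jaw":0},
    {"spin":0,"offset":[0,0,0],"jaw":0},
    {"spin":0,"offset":[0,0,0],"jaw":0},
    {"spin":0,"offset":[0,0,0],"jaw":0},
    {"spin":0,"offset":[0,0,0],"jaw":0},
    {"spin":0,"offset":[0,0,0],"jaw":0},
  ],
)

```text
clock: 12.35
eef_pos: [529.5, 14.7, 204.9]
eef_rot: [-3.142, 0.0, 0.025]
wrist_force: [-0.2, 0.1, -0.3]
finger_gap: 17.1
```

```bash
python3 - <<'E'
from fit import *
c=cam("scene"); cv2.imwrite("pics/s2.png",cv2.resize(c["color"][120:260,190:350],None,fx=4,fy=4))
rects(c,[("core",(530,14),51,62,48),("all",(530,14),9,80,130)])
c=cam("top"); W=cloud(c);print(W[206,249]); cv2.imwrite("pics/t2.png",cv2.resize(c["color"][140:270,190:320],None,fx=4,fy=4))
E
python3 d.py 530 14.4 1.4 170
```

```text
core rect x y L W yaw [528.3  14.5  84.1  50.9   1. ] zmed 55.5 n 592
all rect x y L W yaw [527.3  13.6 175.9 100.8   1.6] zmed 40.4 n 3166
[450.42061239   7.7536242  480.88496528]
now [529.5  14.7 205.1] 1.41 off before spin [ 0.5  0.3 35.1] spin 0.01 off after spin [ 0.5  0.3 35.1] F [ 0.7 -0.1  0.5] gap 9.5
```

View pics/s2.png

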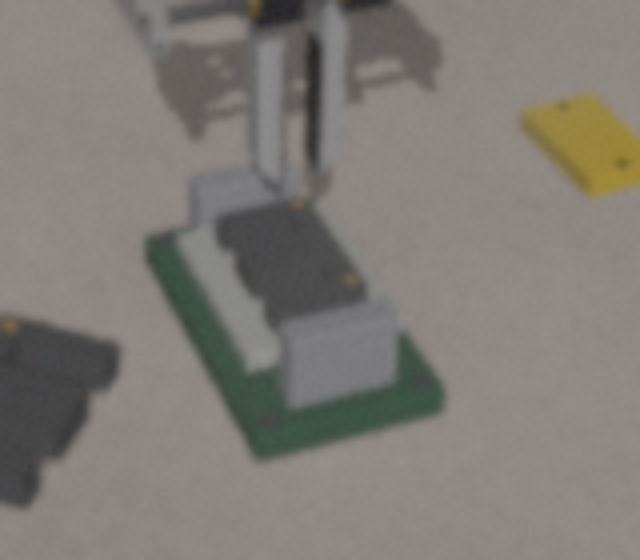

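The core lies well on the table: flat, and centred within about 1 mm. Now press it with the jaws closed.

Call:
drive_tool(
  rows=[
    {"spin":0,"offset":[0.3,0.3,20],"jaw":0},
    {"spin":0,"offset":[0,0,18],"jaw":0},
    {"spin":0,"offset":[0,0,8],"jaw":0},
    {"spin":0,"offset":[0,0,2],"jaw":0},
    {"spin":0,"offset":[0,0,0],"jaw":0},
    {"spin":0,"offset":[0,0,1],"jaw":0},
    {"spin":0,"offset":[0,0,1],"jaw":0},
    {"spin":0,"offset":[0,0,1],"jaw":0},
    {"spin":0,"offset":[0,0,1],"jaw":0},
    {"spin":0,"offset":[0,0,1],"jaw":0},
    {"spin":0,"offset":[0,0,1],"jaw":0},
    {"spin":0,"offset":[0,0,0],"jaw":0},
    {"spin":0,"offset":[0,0,0],"jaw":0},
  ],
)

```text
clock: 13.75
eef_pos: [529.9, 14.4, 151.3]
eef_rot: [3.142, -0.0, 0.025]
wrist_force: [-0.6, -0.1, 4.2]
finger_gap: 0.3
```

Call:
drive_tool(
  rows=[
    {"spin":0,"offset":[0,0,1],"jaw":0},
    {"spin":0,"offset":[0,0,1],"jaw":0},
    {"spin":0,"offset":[0,0,1],"jaw":0},
    {"spin":0,"offset":[0,0,1],"jaw":0},
    {"spin":0,"offset":[0,0,0.5],"jaw":0},
    {"spin":0,"offset":[0,0,0],"jaw":0},
    {"spin":0,"offset":[0,0,0],"jaw":0},
    {"spin":0,"offset":[0,0,0],"jaw":0},
  ],
)

```text
clock: 14.55
eef_pos: [529.9, 14.4, 146.8]
eef_rot: [3.142, -0.0, 0.025]
wrist_force: [-0.9, 0.7, 6.3]
finger_gap: 0.5
```

```bash
python3 - <<'E'
from h import *
for _ in range(3): cam("scene"); s=manip.read_state(); print(s["eef_pos"].round(2),s["wrist_force"].round(1))
E
```

```text
[529.91  14.41 146.82] [-2.   0.8  6.3]
[529.89  14.42 146.77] [-0.8 -0.2  6. ]
[529.91  14.4  146.8 ] [-1.3 -0.1  6. ]
```

Sunk about 6 mm of 8 at 6.2 N, so kinematics and force agree it is past half. Rise, then go to the blue spacer.

Call:
drive_tool(
  rows=[
    {"spin":0,"offset":[0,0,-2],"jaw":0},
    {"spin":0,"offset":[0,0,-2],"jaw":0},
    {"spin":0,"offset":[0,0,-2],"jaw":0},
    {"spin":0,"offset":[0,0,-2],"jaw":0},
    {"spin":0,"offset":[0,0,-10],"jaw":0},
    {"spin":0,"offset":[0,0,-25],"jaw":0},
    {"spin":0,"offset":[0,0,-25],"jaw":0},
    {"spin":6.2,"offset":[0,0,0],"jaw":80},
    {"spin":6.2,"offset":[0,0,0],"jaw":80},
    {"spin":6.2,"offset":[0,0,0],"jaw":80},
    {"spin":0,"offset":[0,0,0],"jaw":80},
    {"spin":0,"offset":[0,0,0],"jaw":80},
  ],
)

```text
clock: 15.9
eef_pos: [529.8, 14.4, 214.9]
eef_rot: [3.142, 0.0, -0.297]
wrist_force: [-0.8, 0.3, -0.4]
finger_gap: 37.2
```

```bash
python3 d.py 620 -270.3 -17.3 101
```

```text
now [529.8  14.4 214.9] -17.0 off before spin [169.6 245.9 113.9] spin 0.3 off after spin [170.8 245.  113.9] F [-0.8  0.3 -0.4] gap 37.2
```

Call:
drive_tool(
  rows=[
    {"spin":0.3,"offset":[0,0,0],"jaw":80},
    {"spin":0,"offset":[10,15,0],"jaw":80},
    {"spin":0,"offset":[20,28,0],"jaw":80},
    {"spin":0,"offset":[23,33,0],"jaw":80},
    {"spin":0,"offset":[23,33,0],"jaw":80},
    {"spin":0,"offset":[23,33,0],"jaw":80},
    {"spin":0,"offset":[23,33,0],"jaw":80},
    {"spin":0,"offset":[21,30,0],"jaw":80},
    {"spin":0,"offset":[17,25,0],"jaw":80},
    {"spin":0,"offset":[10.8,15,0],"jaw":80},
    {"spin":0,"offset":[0,0,25],"jaw":80},
    {"spin":0,"offset":[0,0,25],"jaw":80},
    {"spin":0,"offset":[0,0,0],"jaw":80},
    {"spin":0,"offset":[0,0,0],"jaw":80},
    {"spin":0,"offset":[0,0,0],"jaw":80},
  ],
)

```text
clock: 17.4
eef_pos: [619.6, -270.7, 166.4]
eef_rot: [3.141, -0.002, -0.305]
wrist_force: [0.2, 0.5, 0.3]
finger_gap: 80.3
```

```bash
python3 - <<'E'
from fit import *
for n in ("top","scene"):
    rects(cam(n),[("core on nest",(530,14),51,62,48)])
c=cam("top"); cv2.imwrite("pics/t3.png",cv2.resize(c["color"][140:260,200:320],None,fx=5,fy=5,interpolation=cv2.INTER_CUBIC))
E
python3 d.py 620 -270.3 -17.3 101
```

```text
core on nest rect x y L W yaw [530.3  15.4  80.5  49.6   1.2] zmed 57.6 n 765
core on nest rect x y L W yaw [528.6  14.4  84.5  51.2   0.7] zmed 55.7 n 581
now [ 619.4 -270.6  165.9] -17.47 off before spin [ 0.5 -0.5 64.9] spin -0.17 off after spin [ 0.5 -0.5 64.9] F [-0.2 -0.5 -0.3] gap 80.2
```

View pics/t3.png

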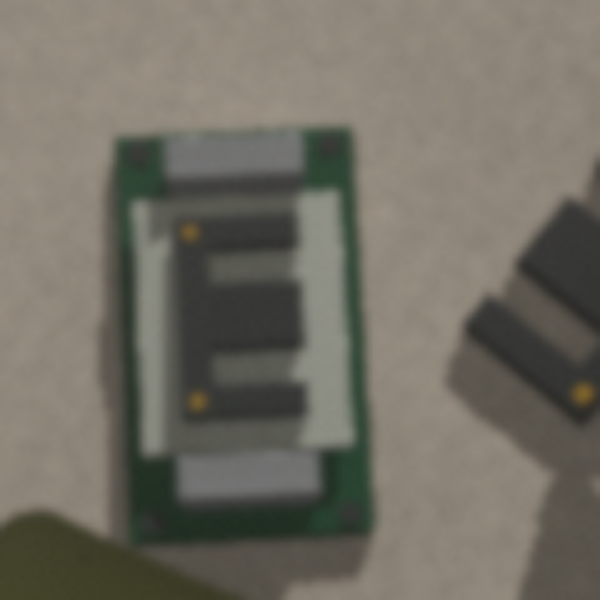

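The core is centred and lined up, and the table is back up. Now grasp blue.

Call:
drive_tool(
  rows=[
    {"spin":0,"offset":[0.5,-0.5,25],"jaw":80},
    {"spin":0,"offset":[0,0,20],"jaw":80},
    {"spin":0,"offset":[0,0,13],"jaw":80},
    {"spin":0,"offset":[0,0,6],"jaw":80},
    {"spin":0,"offset":[0,0,0],"jaw":80},
    {"spin":0,"offset":[0,0,0],"jaw":80},
    {"spin":0,"offset":[0,0,0],"jaw":80},
  ],
  force=15,
)

```text
clock: 18.25
eef_pos: [620.1, -270.5, 101.8]
eef_rot: [3.141, -0.002, -0.305]
wrist_force: [0.1, 1.4, -0.3]
finger_gap: 80.3
```

Call:
drive_tool(
  rows=[
    {"spin":0,"offset":[0,0,0],"jaw":40},
    {"spin":0,"offset":[0,0,0],"jaw":40},
    {"spin":0,"offset":[0,0,0],"jaw":40},
    {"spin":0,"offset":[0,0,0],"jaw":40},
    {"spin":0,"offset":[0,0,0],"jaw":40},
    {"spin":0,"offset":[0,0,0],"jaw":40},
    {"spin":0,"offset":[0,0,0],"jaw":40},
  ],
)

```text
clock: 18.95
eef_pos: [619.7, -270.3, 100.7]
eef_rot: [3.142, -0.0, -0.305]
wrist_force: [0.1, 0.5, 1.7]
finger_gap: 49.9
```

Call:
drive_tool(
  rows=[
    {"spin":0,"offset":[0,0,-4],"jaw":40},
    {"spin":0,"offset":[0,0,-16],"jaw":40},
    {"spin":0,"offset":[0,0,-30],"jaw":40},
    {"spin":0,"offset":[0,0,-35],"jaw":40},
    {"spin":0,"offset":[0,0,-25],"jaw":40},
    {"spin":-6.2,"offset":[0,0,0],"jaw":40},
    {"spin":-6.2,"offset":[0,0,0],"jaw":40},
    {"spin":-6.4,"offset":[0,0,0],"jaw":40},
    {"spin":0,"offset":[0,0,0],"jaw":40},
    {"spin":0,"offset":[0,0,0],"jaw":40},
  ],
)

```text
clock: 19.95
eef_pos: [619.7, -270.3, 211.5]
eef_rot: [3.141, -0.001, 0.02]
wrist_force: [-0.1, 0.7, -1.4]
finger_gap: 49.9
```

```bash
python3 d.py 529.7 14.7 1.4 157
```

```text
now [ 619.7 -270.3  211.5] 1.12 off before spin [ -84.4 -286.7   54.5] spin -0.28 off after spin [ -83.1 -287.1   54.5] F [-0.1  0.7 -1.4] gap 49.9
```

Call:
drive_tool(
  rows=[
    {"spin":-0.28,"offset":[0,0,0],"jaw":40},
    {"spin":0,"offset":[-4,-13,0],"jaw":40},
    {"spin":0,"offset":[-8,-28,0],"jaw":40},
    {"spin":0,"offset":[-10,-35,0],"jaw":40},
    {"spin":0,"offset":[-10,-35,0],"jaw":40},
    {"spin":0,"offset":[-10,-35,0],"jaw":40},
    {"spin":0,"offset":[-10,-35,0],"jaw":40},
    {"spin":0,"offset":[-10,-35,0],"jaw":40},
    {"spin":0,"offset":[-9,-31,0],"jaw":40},
    {"spin":0,"offset":[-7,-23,0],"jaw":40},
    {"spin":0,"offset":[-4,-12,0],"jaw":40},
    {"spin":0,"offset":[-1.1,-5.1,0],"jaw":40},
    {"spin":0,"offset":[0,0,20],"jaw":40},
    {"spin":0,"offset":[0,0,15],"jaw":40},
    {"spin":0,"offset":[0,0,5],"jaw":40},
    {"spin":0,"offset":[0,0,0],"jaw":40},
    {"spin":0,"offset":[0,0,0],"jaw":40},
    {"spin":0,"offset":[0,0,0],"jaw":40},
    {"spin":0,"offset":[0,0,0],"jaw":40},
  ],
)

```text
clock: 21.85
eef_pos: [528.9, 14.3, 171.2]
eef_rot: [3.141, -0.001, 0.028]
wrist_force: [0.9, 0.5, -1.6]
finger_gap: 49.8
```

```bash
python3 d.py 529.7 14.7 1.4 156.7;  python3 - <<'E'
from fit import *
c=cam("scene"); W=cloud(c); i=c["color"].astype(int)
m=(i[...,0]>i[...,2]*1.8)&(np.hypot(W[...,0]-530,W[...,1]-14)<65)&(abs(W[...,2]-86)<5); print(rect(W[m][:,:2]),np.median(W[m],0).round(1),m.sum())
E
```

```text
now [528.9  14.3 171.2] 1.58 off before spin [ 0.8 -0.4 14.5] spin 0.18 off after spin [ 0.8 -0.4 14.5] F [ 0.9  0.5 -1.6] gap 49.8
[531.9  14.1  81.9  47.7  -3. ] [538.2  15.8  84.4] 509
```

Call:
drive_tool(
  rows=[
    {"spin":0.2,"offset":[0.7,-0.4,5],"jaw":40},
    {"spin":0,"offset":[0,0,4],"jaw":40},
    {"spin":0,"offset":[0,0,2],"jaw":40},
    {"spin":0,"offset":[0,0,1],"jaw":40},
    {"spin":0,"offset":[0,0,0],"jaw":40},
    {"spin":0,"offset":[0,0,0],"jaw":40},
    {"spin":0,"offset":[0,0,0],"jaw":40},
  ],
)

```text
clock: 22.6
eef_pos: [529.4, 14.8, 158.8]
eef_rot: [3.142, -0.0, 0.024]
wrist_force: [-0.5, 0.7, -1.2]
finger_gap: 50.0
```

Call:
drive_tool(
  rows=[
    {"spin":0,"offset":[0,0,0.5],"jaw":40},
    {"spin":0,"offset":[0,0,0.5],"jaw":40},
    {"spin":0,"offset":[0,0,0.5],"jaw":40},
    {"spin":0,"offset":[0,0,0],"jaw":40},
    {"spin":0,"offset":[0,0,0],"jaw":40},
    {"spin":0,"offset":[0,0,0],"jaw":40},
  ],
)

```text
clock: 23.2
eef_pos: [529.4, 14.8, 157.1]
eef_rot: [-3.142, 0.0, 0.024]
wrist_force: [0.5, -0.5, -1.6]
finger_gap: 49.6
```

```bash
python3 d.py 529.7 14.7 1.4 156.7
```

```text
now [529.4  14.8 157.1] 1.39 off before spin [0.3 0.1 0.4] spin -0.01 off after spin [0.3 0.1 0.4] F [ 0.5 -0.5 -1.6] gap 49.6
```

Call:
drive_tool(
  rows=[
    {"spin":0,"offset":[0.2,0,0.3],"jaw":40},
    {"spin":0,"offset":[0,0,0.3],"jaw":40},
    {"spin":0,"offset":[0,0,0],"jaw":40},
    {"spin":0,"offset":[0,0,0],"jaw":40},
  ],
)

```text
clock: 23.6
eef_pos: [529.6, 14.8, 156.7]
eef_rot: [-3.142, -0.0, 0.024]
wrist_force: [-0.5, 0.0, -0.8]
finger_gap: 49.7
```

Call:
drive_tool(
  rows=[
    {"spin":0,"offset":[0,0,0.3],"jaw":40},
    {"spin":0,"offset":[0,0,0],"jaw":40},
    {"spin":0,"offset":[0,0,0],"jaw":40},
  ],
)

```text
clock: 23.9
eef_pos: [529.6, 14.9, 156.3]
eef_rot: [3.142, -0.0, 0.024]
wrist_force: [-0.9, -0.9, 1.1]
finger_gap: 49.5
```

Contact. Release, rise and close.

Call:
drive_tool(
  rows=[
    {"spin":0,"offset":[0,0,0],"jaw":54},
    {"spin":0,"offset":[0,0,0],"jaw":60},
    {"spin":0,"offset":[0,0,0],"jaw":70},
    {"spin":0,"offset":[0,0,0],"jaw":70},
    {"spin":0,"offset":[0,0,-10],"jaw":70},
    {"spin":0,"offset":[0,0,-25],"jaw":70},
    {"spin":0,"offset":[0,0,-25],"jaw":70},
    {"spin":0,"offset":[0,0,0],"jaw":0},
    {"spin":0,"offset":[0,0,0],"jaw":0},
    {"spin":0,"offset":[0,0,0],"jaw":0},
    {"spin":0,"offset":[0,0,0],"jaw":0},
    {"spin":0,"offset":[0,0,0],"jaw":0},
    {"spin":0,"offset":[0,0,0],"jaw":0},
    {"spin":0,"offset":[0,0,0],"jaw":0},
    {"spin":0,"offset":[0,0,0],"jaw":0},
    {"spin":0,"offset":[0,0,0],"jaw":0},
  ],
)

```text
clock: 25.5
eef_pos: [529.6, 14.8, 216.2]
eef_rot: [3.142, 0.0, 0.024]
wrist_force: [-0.1, 0.7, -0.7]
finger_gap: 1.8
```

```bash
python3 d.py 529.7 14.7 1.4 167;  python3 - <<'E'
from fit import *
c=cam("scene"); rects(c,[("blue",(530,14),65,75,60)]);cv2.imwrite("pics/s4.png",cv2.resize(c["color"][120:260,190:350],None,fx=4,fy=4))
E
```

```text
now [529.6  14.8 216.2] 1.39 off before spin [ 0.1  0.1 49.2] spin -0.01 off after spin [ 0.1  0.1 49.2] F [-0.1  0.7 -0.7] gap 1.8
blue rect x y L W yaw [529.7  14.3  83.4  50.8   1.6] zmed 69.9 n 679
```

View pics/s4.png

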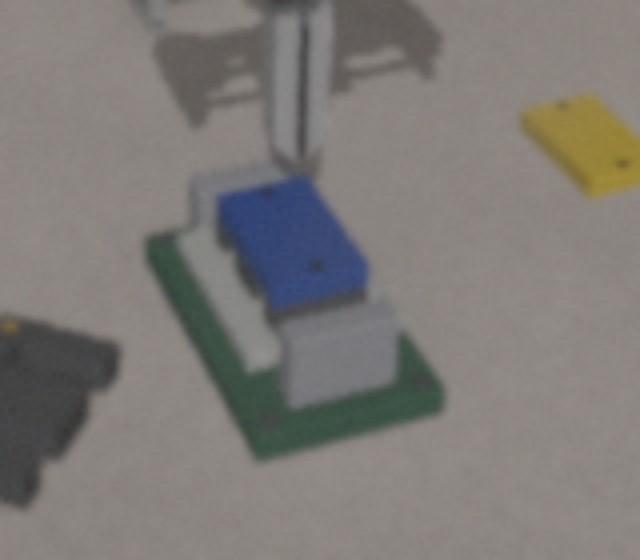

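Blue sits squarely on the core. Press down to about 161.

Call:
drive_tool(
  rows=[
    {"spin":0,"offset":[0,0,15],"jaw":0},
    {"spin":0,"offset":[0,0,18],"jaw":0},
    {"spin":0,"offset":[0,0,9],"jaw":0},
    {"spin":0,"offset":[0,0,4],"jaw":0},
    {"spin":0,"offset":[0,0,1],"jaw":0},
    {"spin":0,"offset":[0,0,0],"jaw":0},
    {"spin":0,"offset":[0,0,1],"jaw":0},
    {"spin":0,"offset":[0,0,1],"jaw":0},
    {"spin":0,"offset":[0,0,1],"jaw":0},
    {"spin":0,"offset":[0,0,1],"jaw":0},
    {"spin":0,"offset":[0,0,1],"jaw":0},
    {"spin":0,"offset":[0,0,1],"jaw":0},
    {"spin":0,"offset":[0,0,1],"jaw":0},
    {"spin":0,"offset":[0,0,1],"jaw":0},
    {"spin":0,"offset":[0,0,0],"jaw":0},
    {"spin":0,"offset":[0,0,0],"jaw":0},
    {"spin":0,"offset":[0,0,0],"jaw":0},
    {"spin":0,"offset":[0,0,0],"jaw":0},
  ],
)

```text
clock: 27.35
eef_pos: [529.7, 14.8, 161.4]
eef_rot: [3.142, -0.0, 0.024]
wrist_force: [2.0, -0.5, 4.9]
finger_gap: 0.7
```

```bash
python3 - <<'E'
from h import *
for _ in range(3): cam("scene"); s=manip.read_state(); print(s["eef_pos"].round(2),s["wrist_force"].round(1))
E
```

```text
[529.68  14.84 161.36] [ 2.7 -0.4  5.2]
[529.69  14.83 161.36] [ 2.6 -0.2  4.9]
[529.69  14.84 161.35] [3.  0.6 5.1]
```

Call:
drive_tool(
  rows=[
    {"spin":0,"offset":[0,0,0.7],"jaw":0},
    {"spin":0,"offset":[0,0,0],"jaw":0},
    {"spin":0,"offset":[0,0,0],"jaw":0},
  ],
)

```text
clock: 27.8
eef_pos: [529.7, 14.8, 160.7]
eef_rot: [3.142, -0.0, 0.024]
wrist_force: [2.1, -0.2, 5.6]
finger_gap: 0.7
```

Call:
drive_tool(
  rows=[
    {"spin":0,"offset":[0,0,-2],"jaw":0},
    {"spin":0,"offset":[0,0,-2],"jaw":0},
    {"spin":0,"offset":[0,0,-2],"jaw":0},
    {"spin":0,"offset":[0,0,-2],"jaw":0},
    {"spin":0,"offset":[0,0,-10],"jaw":0},
    {"spin":0,"offset":[0,0,-25],"jaw":0},
    {"spin":0,"offset":[0,0,-35],"jaw":0},
    {"spin":0,"offset":[0,0,-35],"jaw":0},
    {"spin":0,"offset":[0,30,0],"jaw":0},
    {"spin":0,"offset":[0,40,0],"jaw":0},
    {"spin":0,"offset":[0,40,0],"jaw":0},
    {"spin":0,"offset":[0,40,0],"jaw":0},
    {"spin":0,"offset":[0,40,0],"jaw":0},
    {"spin":0,"offset":[0,30,0],"jaw":0},
    {"spin":0,"offset":[0,0,0],"jaw":0},
    {"spin":0,"offset":[0,0,0],"jaw":0},
    {"spin":0,"offset":[0,0,0],"jaw":0},
  ],
)

```text
clock: 29.5
eef_pos: [534.9, -204.1, 273.7]
eef_rot: [-3.141, 0.0, 0.025]
wrist_force: [-0.4, 0.2, 0.4]
finger_gap: 0.7
```

```bash
python3 - <<'E'
from fit import *
S=[("blue",(530,14),65,78,60),("base",(530,14),9,90,130)]
for n in("top","scene"):
    c=cam(n); rects(c,S); W=cloud(c)
    m=(np.hypot(W[...,0]-530,W[...,1]-14)<24)&(W[...,2]>65); q=W[m]
    a=np.linalg.lstsq(np.c_[q[:,:2]-[530,14],np.ones(len(q))],q[:,2],rcond=None)[0]; print(n,"tilt deg",np.degrees(a[:2]).round(2),"z",a[2].round(1))
    cv2.imwrite(f"pics/f_{n}.png",c["color"])
a=cv2.imread("pics/f_top.png")[150:260,200:310]; b=cv2.imread("pics/f_scene.png")[140:250,210:320]
cv2.imwrite("pics/f.png",cv2.resize(np.hstack([a,b]),None,fx=3.5,fy=3.5,interpolation=cv2.INTER_CUBIC))
E
```

```text
blue rect x y L W yaw [530.8  15.1  80.5  49.9   1.3] zmed 71.7 n 1034
base rect x y L W yaw [530.3  14.7 170.9 100.    1.3] zmed 42.6 n 3957
top tilt deg [ 0.45 -0.28] z 71.8
blue rect x y L W yaw [529.   14.   84.3  50.7   1.6] zmed 69.8 n 680
base rect x y L W yaw [529.5  14.  171.7 101.1   1.1] zmed 41.0 n 3228
scene tilt deg [-0.21 -0.22] z 69.9
```

View pics/f.png

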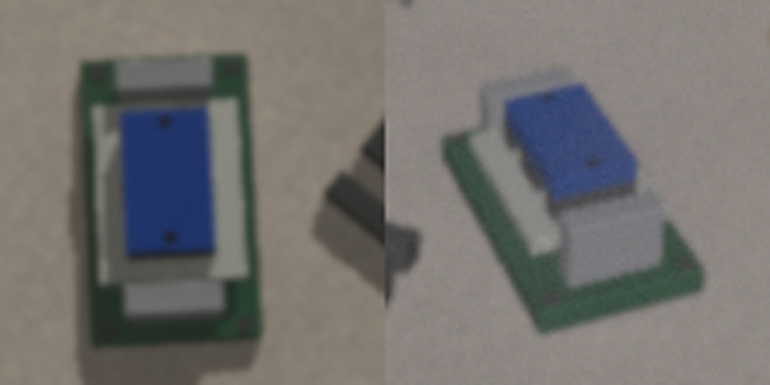

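The stack is flat, centred, lined up, and the table is back up.

```bash
python3 -c "
from cell import manip
print(manip.sign_off())"
```

```text
the job is handed in; nothing more can be done
None
```

The job is done and handed in at about 30 s of the 69 s allowed. The core is on the sprung table with the blue spacer squarely on top, and each was set down gently and released.

- **Which core:** I took the smaller E, which measured about 80 x 51 mm; the larger look-alike measured about 105 x 66 mm.
- **Pressing:** I pressed the core until the table sank about 6 mm of its 8 mm at about 6 N, before fetching the spacer. I then pressed the spacer down about 6 mm at 5.6 N. The sink comes from tool height, since I had no direct reading of the table joint. Going by the force figures you gave, it was about 5 to 6 mm, so it is past half travel either way.
- **Side force:** The spacer press also showed about 2–3 N of sideways force. I saw no shift afterwards.
- **Final check:** The stack is within about 1 mm of the nest centre and within 0.5° of its direction. It tilts less than 0.5°, which is within measuring noise. Its top is at about 70 mm, so the table is back up. The two cameras disagree by about 2 mm in height, within their stated calibration.
- **Arm:** It is well clear of the nest and touching nothing.

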